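Stack the cut cheeses level and cover them with the bell

TASK

Put the cheese away: stack the orange and the ivory cut from the sloping stand squarely, one upon the other, on the straw-yellow cut that lies on the marble board. They are wedges, so lay each with its thick end on the low side of what it rests on, until the pile stands by itself and its top is level; then set the glass bell gently over it, fully down on the board round the raised middle. Leave the jars, the tin and the bowl where they are.

Things in the scene. Friction and masses are not known exactly. Their poses are not given: they have to be found in the camera images.
- straw_cheese: Straw-yellow cut of hard cheese, brown rind, loose, lying on the board; 115 mm long, 50 mm wide at the rind, 44 at the nose. Origin: middle of its flat underside; z up out of it, x along the piece to the rind. The flat top slopes: height over the underside 36 mm + 0.2 x, i.e. 47 mm at the rind (+x), 25 mm at the nose (11.3 deg)
- orange_cheese: Deep-orange cut of hard cheese, dark brown rind, loose, 112 mm long, sides 48 mm apart at the rind, 43 at the nose. A wedge: thickness 34 mm + 0.1 x, thick at the rind (+x). Origin: middle of the flat underside, 34 mm under the flat top. x: to the rind; z: out of the top, so lying flat z leans 0.1 rad to the nose from its support's normal. Starts on the stand, rind end uphill within 20 deg
- ivory_cheese: Ivory cut of hard cheese, dark red rind, loose, 108 mm long, sides 48 mm apart at the rind, 43 at the nose. A wedge: thickness 33 mm + 0.1 x, thick at the rind (+x). Origin: middle of the flat underside, 33 mm under the flat top. x: to the rind; z: out of the top, so lying flat z leans 0.1 rad to the nose from its support's normal. Starts on the stand, rind end uphill within 20 deg
- cheese_board: Round white marble cheese board, fixed. Foot 200 mm across, 14 mm high; in its middle a raised disc 150 mm across, top 20 mm above the worktop, on which the straw cheese lies. The bell's rim stands on the foot, round the disc. Origin: centre of its underside, on the worktop; z up
- glass_bell: Clear glass bell, loose, 0.55 kg, upright. 176 mm across, about 160 mm clear inside; inside 118 mm high in the middle, the top's edge rounded off over the last 22 mm. Dark wooden knob on top: cylinder 31 mm in diameter, straight from 136 to 156 mm above the rim, top at 160 mm. Origin: centre of the rim's underside; z up along the axis
- stand: Light wooden sloping stand, fixed, 242 mm wide. Origin: middle of its slatted floor's upper face, 80 mm above the worktop; x in the floor, uphill, to the right (about -y); y along the slats; z the floor's normal, leaning 30 deg to the left (about +y). Floor 176 mm from lip to back; lip at its low edge 20 mm high, side cheeks 8 mm. The orange and the ivory cheese lie on it side by side
- mustard_jar: Spice jar with a white cap, 43 mm across, 100 mm high, loose bystander; origin: centre of its underside
- bean_tin: Small red tin, 57 mm across, 72 mm high, loose bystander; origin: centre of its underside
- coffee_jar: Jar with a red lid, 63 mm across, 90 mm high, loose bystander; origin: centre of its underside
- pickle_jar: Jar with a silvery lid, 60 mm across, 86 mm high, loose bystander; origin: centre of its underside
- herb_jar: Herb jar with a dark cap, 44 mm across, 105 mm high, loose bystander; origin: centre of its underside
- dip_bowl: Small white china bowl, 85 mm across, 40 mm high, loose bystander; origin: centre of its underside
- cabinet_edge (a point): Middle of the lower front edge of the wall cabinet over the back of the worktop; the edge runs 305 mm to either side along y, and the cabinet fills the space above and behind it: keep the wrist in front of it
- right_cabinet_corner (a point): Lower left front corner of the wall cabinet over the right-hand worktop; from here its front runs back past the robot's right side (to smaller x and y), and the cabinet fills the space above and to the right of it

How it is judged:
On the way, in this order (a step that is already met when the one before it is completed fails the run):
1. one of the two loose cheeses rests on the straw-yellow cheese, let go (((horizontal distance between straw_cheese and cheese_board below 0.03 m and angle between straw_cheese's own z axis and vertical below 0.04 rad and linear speed of each of straw_cheese, orange_cheese below 0.02 m/s and contact force between orange_cheese and straw_cheese above 0.3 N and horizontal distance between orange_cheese and straw_cheese below 0.025 m and contact force between orange_cheese and cheese_board below 0.05 N and contact force between orange_cheese and the fingers below 0.05 N) or (horizontal distance between straw_cheese and cheese_board below 0.03 m and angle between straw_cheese's own z axis and vertical below 0.04 rad and linear speed of each of straw_cheese, ivory_cheese below 0.02 m/s and contact force between ivory_cheese and straw_cheese above 0.3 N and horizontal distance between ivory_cheese and straw_cheese below 0.025 m and contact force between ivory_cheese and cheese_board below 0.05 N and contact force between ivory_cheese and the fingers below 0.05 N))), for 0.2 s.
2. all three cheeses are piled, let go and at rest, the top one's top face level (((horizontal distance between straw_cheese and cheese_board below 0.03 m and angle between straw_cheese's own z axis and vertical below 0.04 rad and linear speed of each of straw_cheese, orange_cheese, ivory_cheese below 0.02 m/s and contact force between orange_cheese and straw_cheese above 0.3 N and horizontal distance between orange_cheese and straw_cheese below 0.025 m and contact force between each of orange_cheese, ivory_cheese and cheese_board below 0.05 N and contact force between each of orange_cheese, ivory_cheese and the fingers below 0.05 N and contact force between ivory_cheese and orange_cheese above 0.3 N and horizontal distance between ivory_cheese and orange_cheese below 0.025 m and angle between ivory_cheese's own z axis and vertical below 0.08 rad) or (horizontal distance between straw_cheese and cheese_board below 0.03 m and angle between straw_cheese's own z axis and vertical below 0.04 rad and linear speed of each of straw_cheese, ivory_cheese, orange_cheese below 0.02 m/s and contact force between ivory_cheese and straw_cheese above 0.3 N and horizontal distance between ivory_cheese and straw_cheese below 0.025 m and contact force between each of ivory_cheese, orange_cheese and cheese_board below 0.05 N and contact force between each of ivory_cheese, orange_cheese and the fingers below 0.05 N and contact force between orange_cheese and ivory_cheese above 0.3 N and horizontal distance between orange_cheese and ivory_cheese below 0.025 m and angle between orange_cheese's own z axis and vertical below 0.08 rad))), for 0.3 s.
At the end, for the whole second after the job is handed in: Straw cheese flat, within 30 mm of the board's centre; the other two piled on it, each within 25 mm of the one below, the top face level within 0.08 rad; bell upright over them (0.03 rad), rim 10 to 18 mm above the worktop, within 12 mm of the board's centre; all at rest and let go (((horizontal distance between straw_cheese and cheese_board below 0.03 m and angle between straw_cheese's own z axis and vertical below 0.04 rad and linear speed of each of straw_cheese, orange_cheese, ivory_cheese below 0.02 m/s and contact force between orange_cheese and straw_cheese above 0.3 N and horizontal distance between orange_cheese and straw_cheese below 0.025 m and contact force between each of orange_cheese, ivory_cheese and cheese_board below 0.05 N and contact force between each of orange_cheese, ivory_cheese and the fingers below 0.05 N and contact force between ivory_cheese and orange_cheese above 0.3 N and horizontal distance between ivory_cheese and orange_cheese below 0.025 m and angle between ivory_cheese's own z axis and vertical below 0.08 rad) or (horizontal distance between straw_cheese and cheese_board below 0.03 m and angle between straw_cheese's own z axis and vertical below 0.04 rad and linear speed of each of straw_cheese, ivory_cheese, orange_cheese below 0.02 m/s and contact force between ivory_cheese and straw_cheese above 0.3 N and horizontal distance between ivory_cheese and straw_cheese below 0.025 m and contact force between each of ivory_cheese, orange_cheese and cheese_board below 0.05 N and contact force between each of ivory_cheese, orange_cheese and the fingers below 0.05 N and contact force between orange_cheese and ivory_cheese above 0.3 N and horizontal distance between orange_cheese and ivory_cheese below 0.025 m and angle between orange_cheese's own z axis and vertical below 0.08 rad)) and horizontal distance between glass_bell and cheese_board below 0.012 m and z of glass_bell in the frame of cheese_board between 0.01 and 0.018 m and angle between glass_bell's own z axis and vertical below 0.03 rad and linear speed of glass_bell below 0.02 m/s and contact force between glass_bell and the fingers below 0.05 N); the robot touches nothing.
It fails at once if a jar, the tin or the bowl is shifted by more than 30 mm (distance of any of mustard_jar, bean_tin, coffee_jar, pickle_jar, herb_jar, dip_bowl from where it was at the start of the episode above 0.03 m).
It fails at once if the glass bell is knocked or dropped on the board (over 70 N) (contact force between glass_bell and cheese_board above 70 N).
It also fails if it takes over 72 s, if anything falls off the work surface, if the arm or the gripper's body presses on something with over 40 N, if the wrist force passes 120 N, or if a joint passes its speed limit or range.

ROBOT

A 6-joint arm with a two-finger parallel gripper is mounted at the origin on a cart in front of the work surface, level with it; the furniture and walls round the work are solid. World frame = base frame: x ahead of the robot, y to its left, z up, the work surface at z = 0. Lengths are in m, angles in rad, forces in N, time in s.
With the tool pointing down it reaches from about 0.425 to 0.95 m from the base axis. Payload 14.7 kg.
Tool frame: the origin (TCP) lies at the very end of the fingers, on their centre line; the grasp point (between the pads) lies 19 mm behind it; z points along the fingers, y is the line along which they close (so a half turn about z gives the same grasp; the last joint's range is limited). The gripper opens to 85 mm and grips with 20 to 120 N. Pads are 22 mm wide; open, the fingers measure 114 mm over their backs; the gripper's body (76 mm by 85 mm) begins 54 mm behind the grasp point. The pads swing forward as they close: fully open they stand 13 mm farther back than shut.
Start: joints at [1.084, 0.48, 1.596, -0, 1.065, -0.047], TCP at [0.277, 0.588, 0.231] pointing down, gripper open.
Joint ranges: [-2.75, 2.75], [-0.82, 2.05], [0.23, 2.67], [-1.56, 4.7], [0.09, 2.69], [-2.92, 2.92]. Speed limits (rad/s): [1.89, 1.89, 2.39, 3.01, 3.01, 3.01].

INTERFACE

Orientations are given as a rotation vector (axis times angle).
In Python, from plant import r gives the robot as it stands.
- The arm moves only by the tool move_arm, never from a script. Its argument "deltas" is a list of rows, each a list of 3 entries, a list of its own where there are three numbers: the gripper command: -1 is fully open, 1 is shut, values between are in proportion, then the shift along the world's x, y, z normalised to -1 to 1, where 1 is 25 mm, then the turn, a rotation vector about the world's x, y, z normalised to -1 to 1, where 1 is 5 degrees. A call has 1 to 5 rows; each row shifts and turns the commanded pose from where the row before left it; what a row does not reach is not made up. A row lasts 1/10 s, in which the tool goes at most 50 mm and 8.59 degrees, less where a joint would pass 70% of its speed; a pose out of reach is approached as far as the arm can. A call with a number of a shift or a turn outside -1 to 1 is refused whole. A call with a gripper value outside its range is refused whole. The fingers move at their own pace and stop on an object; "squeeze" is the grip in N (left out, the last holds). Time passes only in rows, so rows that do not move let the fingers close. It gives the time, the measured TCP pose, the force, the opening and the grip force at its end, in the units of the state.
- r.sense(): the state, without advancing time (a new reading comes with each control period).
- r.camera(name): name is "side" or "top"; returns a dict with "color" (400x640x3 uint8, red, green, blue), "K" (3x3 intrinsics, pixels), "k1" (the pictures are not rectified: a ray, as slopes to the right and down, at radius r is drawn at 1 + k1 r^2 times it, then the intrinsics apply), "T" (4x4, takes a point from camera to world coordinates). Camera axes: x right, y down, z forward; pixel columns grow to the right and rows downward; lengths in m; the calibration is good to about 2 mm. A picture is of the moment at which its call begins. There is no depth.
- r.job_done(): hands the job in; it is judged then, once.
The state is a dict: "time_s": time; "joint_pos": joint angles; "joint_velocities": joint speeds; "tau": joint torques, N m; "position": TCP position; "tool_rot": TCP orientation; "force": force on the tool from outside, world axes, zero at the start; "ft_torque": the same for the moment, N m; "finger_gap": opening from 0.0 (shut) to 1.0 (fully open); "grip_force": force on a finger pad.
Only numpy, scipy, OpenCV 4.12 (cv2) and the standard library are available. Lean on these libraries where they do the work, as an engineer would, in place of code of your own. Each camera call takes 0.05 s, during which the arm holds its last target. There are 200 camera calls.

## Working session

There is one attempt and no reset: what is moved stays moved. The work goes in short steps, Python scripts to look and compute and a tool call to move; the robot and the scene stay as the last step left them, time stands still between calls to the robot, and variables do not carry over. Pictures are saved under pics/ and viewed, at most 10 in all, crops included, and the job is handed in when it is done.

Besides the shell and the picture viewer there is one more tool, called after "Call:" by a JSON object that holds its "op" and its "data", one argument or row to a line. move_arm: Moves the arm, as the interface text tells. Its arguments: {"type":"object","properties":{"deltas":{"type":"array"},"squeeze":{"type":"number"}},"required":["deltas"]}

```bash
ls; mkdir -p pics; python3 - <<'E'
from plant import r
import cv2,pickle
s=r.sense();print({k:s[k] for k in('time_s','position','tool_rot','finger_gap','force')})
for n in('side','top'):
    c=r.camera(n);cv2.imwrite(f'pics/{n}0.png',c['color'][:,:,::-1]);pickle.dump(c,open(f'{n}0.pkl','wb'))
    print(n,c['K'].round(1).tolist(),c['k1'],c['T'].round(4).tolist())
E
```

```text
pics
{'time_s': 0.0, 'position': array([0.27650847, 0.58778859, 0.23067128]), 'tool_rot': array([-6.85193039e-01, -3.06561315e+00,  1.85090398e-03]), 'finger_gap': 1.000903403566875, 'force': array([-0.35207925, -0.13162801,  0.08383285])}
side [[455.5, 0.0, 328.1], [0.0, 455.5, 202.1], [0.0, 0.0, 1.0]] 0.033856955681460334 [[0.0337, -0.8476, 0.5295, -0.1609], [-0.9994, -0.0255, 0.0227, -0.0633], [-0.0058, -0.53, -0.848, 1.4114], [0.0, 0.0, 0.0, 1.0]]
top [[418.7, 0.0, 322.0], [0.0, 418.7, 195.3], [0.0, 0.0, 1.0]] -0.012329142398569177 [[-0.02, -0.9883, 0.1515, 0.3421], [-0.9998, 0.0195, -0.0049, -0.0156], [0.0018, -0.1515, -0.9884, 1.6402], [0.0, 0.0, 0.0, 1.0]]
```

View pics/side0.png

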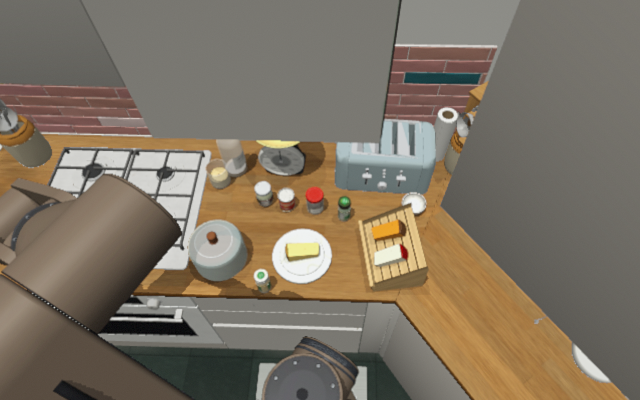

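View pics/top0.png

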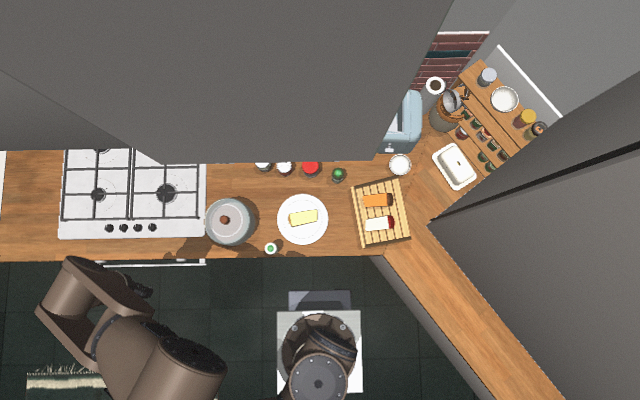

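Side view: board at about (302,255), bell with its knob at (212,238), stand at (393,247) with the orange cut at (387,230) and the ivory one at (390,255). Top view: board (303,219), bell knob (225,220), orange (376,200), ivory (379,224), jar in front at (271,248). Next I'll zoom in.

```bash
cat > h.py <<'E'
import numpy as np,cv2,pickle
from scipy.optimize import least_squares
def ray(c,uv):
    x=(np.atleast_2d(uv).astype(float)-c['K'][:2,2])/c['K'][0,0]
    y=x.copy()
    for _ in range(20): y=x/(1+c['k1']*(y**2).sum(1,keepdims=True))
    d=np.c_[y,np.ones(len(y))]@c['T'][:3,:3].T
    return c['T'][:3,3],d
def onz(c,uv,z):
    o,d=ray(c,uv);return o+d*((z-o[2])/d[:,2])[:,None]
def onplane(c,uv,p,n):
    o,d=ray(c,uv);return o+d*(((p-o)@n)/(d@n))[:,None]
def proj(c,P):
    q=(np.atleast_2d(P)-c['T'][:3,3])@c['T'][:3,:3];s=q[:,:2]/q[:,2:]
    return s*(1+c['k1']*(s**2).sum(1,keepdims=True))*c['K'][0,0]+c['K'][:2,2]
def tri(ca,ua,cb,ub):
    (o1,d1),(o2,d2)=ray(ca,ua),ray(cb,ub);d1,d2=d1[0],d2[0]
    t=np.linalg.lstsq(np.c_[d1,-d2],o2-o1,rcond=None)[0]
    a,b=o1+t[0]*d1,o2+t[1]*d2
    return (a+b)/2,np.linalg.norm(a-b)
def load(n): return pickle.load(open(n+'.pkl','rb'))
def snap(n,tag):
    from plant import r
    c=r.camera(n);pickle.dump(c,open(f'{n}{tag}.pkl','wb'));return c
E
python3 - <<'E'
from h import *
S,T=load('side0'),load('top0')
a=cv2.resize(S['color'][180:300,185:445,::-1],None,fx=3,fy=3,interpolation=cv2.INTER_CUBIC)[:,:780]
b=cv2.resize(T['color'][150:260,190:420,::-1],None,fx=3.39,fy=3.39,interpolation=cv2.INTER_CUBIC)[:,:780]
cv2.imwrite('pics/z1.png',a);cv2.imwrite('pics/z2.png',b)
E
```

```text
(no output)
```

View pics/z1.png

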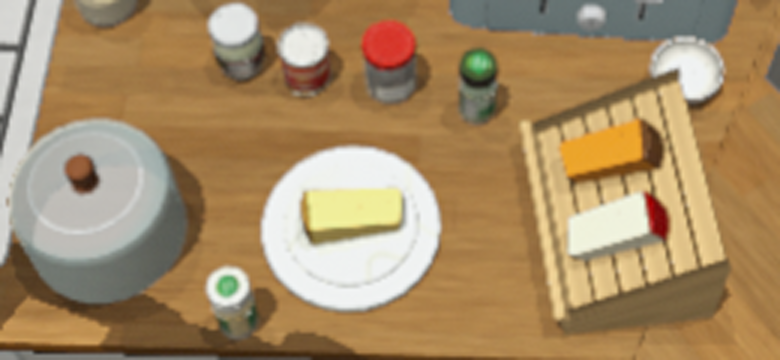

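View pics/z2.png

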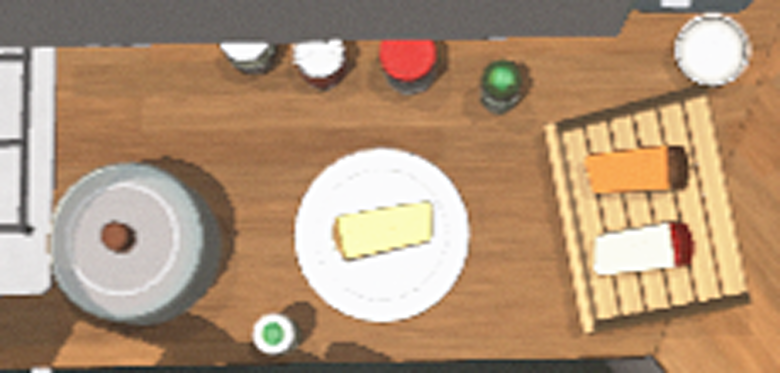

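The rind of the straw cut faces left (+y), so its top falls towards -y. The orange and ivory rinds already face right, which suits the stacking. Now the measurements by masks.

```bash
cat > m.py <<'E'
from h import *
def masks(c):
    h=cv2.cvtColor(c['color'],cv2.COLOR_RGB2HSV).astype(int);H,S,V=h[...,0],h[...,1],h[...,2]
    return dict(straw=(H>=24)&(H<=33)&(S>70)&(V>185),orange=(H>=10)&(H<=19)&(S>185)&(V>190),
      ivory=(S<60)&(V>185),board=(S<45)&(V>150),knob=((H<=10)|(H>172))&(S>80)&(V<150))
def blob(m,box):
    k=np.zeros(m.shape,np.uint8);x0,y0,x1,y1=box;k[y0:y1,x0:x1]=m[y0:y1,x0:x1]
    n,l,st,ce=cv2.connectedComponentsWithStats(k);i=1+np.argmax(st[1:,4])
    cn=max(cv2.findContours((l==i).astype(np.uint8),0,cv2.CHAIN_APPROX_NONE)[0],key=cv2.contourArea)
    return ce[i],st[i,4],cn
E
python3 - <<'E'
from m import *
from plant import r
S,T=load('side0'),load('top0')
B={'side':dict(straw=(275,235,330,270),orange=(365,215,405,245),ivory=(365,238,410,270),board=(265,220,335,285),knob=(205,228,220,246)),
 'top':dict(straw=(280,205,325,232),orange=(355,188,395,212),ivory=(355,210,400,236),board=(270,190,335,250),knob=(216,210,232,228))}
M={}
for n,c in(('side',S),('top',T)):
    mk=masks(c)
    for k,b in B[n].items():
        ce,a,cn=blob(mk[k],b);M[n,k]=(ce,a,cn);print(n,k,ce.round(1),a,cv2.minAreaRect(cn))
for k in('straw','orange','ivory','knob'):
    p,e=tri(S,M['side',k][0],T,M['top',k][0]);print(k,p.round(4),'miss',round(e,4))
for n,c in(('side',S),('top',T)):
    (u,v),ax,an=cv2.fitEllipse(cv2.convexHull(M[n,'board'][2]));
    cn=cv2.convexHull(M[n,'board'][2]).reshape(-1,2);w=onz(c,cn,.014)
    (x,y),R=cv2.minEnclosingCircle(w[:,:2].astype(np.float32));print('board',n,onz(c,[u,v],.014).round(4),x,y,R)
    # faces: cast long-edge
    for k,nz,z in(('straw',None,.056),('orange',24.3,None),('ivory',24.3,None)):
        p,_=tri(S,M['side',k][0],T,M['top',k][0])
        if k=='straw': nn=np.array([0,-.196,.98])
        else: a=np.radians(24.3);nn=np.array([0.04,np.sin(a),np.cos(a)])
        w=onplane(c,M[n,k][2].reshape(-1,2),p,nn);nn=nn/np.linalg.norm(nn)
        ex=np.cross(nn,[0,0,1]);ey=np.array([0,-1,0])-nn*(-nn[1]);ey/=np.linalg.norm(ey);ex=np.cross(ey,nn)
        q=((w-p)@np.c_[ey,ex]).astype(np.float32);rc=cv2.minAreaRect(q*1000)
        print(n,k,'along,across mm',np.round(rc[0],1),np.round(rc[1],1),round(rc[2],1))
for k in('cabinet_edge',): pass
print([x for x in dir(r) if x[0]!='_'])
E
```

```text
side straw [302.4 249.1] 381 ((302.69659423828125, 248.858642578125), (12.62291431427002, 31.142057418823242), 85.2363510131836)
side orange [385.7 229.4] 316 ((385.6764831542969, 229.20591735839844), (12.369317054748535, 26.92145538330078), 75.96376037597656)
side ivory [387.  254.4] 374 ((386.5000305175781, 254.5), (13.914020538330078, 29.725406646728516), 71.56504821777344)
side board [301.5 257. ] 2038 ((301.5, 256.0), (54.0, 59.0), 90.0)
side knob [215.  239.3] 9 ((215.25001525878906, 239.25001525878906), (3.535533905029297, 2.8284268379211426), 45.0)
top straw [314.1 217.5] 19 ((314.30767822265625, 217.53843688964844), (5.547001838684082, 14.422204971313477), 33.6900634765625)Traceback (most recent call last):
  File "<stdin>", line 10, in <module>
  File "m.py", line 8, in blob
    n,l,st,ce=cv2.connectedComponentsWithStats(k);i=1+np.argmax(st[1:,4])
                                                      ~~~~~~~~~^^^^^^^^^^
    return _wrapfunc(a, 'argmax', axis=axis, out=out, **kwds)
    return bound(*args, **kwds)
ValueError: attempt to get argmax of an empty sequence
```

```bash
python3 - <<'E'
from m import *
S,T=load('side0'),load('top0')
for n,c,P in(('side',S,dict(straw=(302,249),strawfront=(302,257),rind=(287,252),orange=(386,229),or_rind=(402,228),or_front=(386,237),ivory=(388,254),iv_front=(390,263),slat=(375,262),knob=(211,236),knob2=(213,241),board=(280,262))),
 ('top',T,dict(straw=(303,218),straw2=(314,216),rind=(290,220),orange=(374,201),or_rind=(390,200),ivory=(376,225),iv2=(383,225),iv_rind=(391,222),slat=(370,213),knob=(224,220),board=(285,230)))):
    h=cv2.cvtColor(c['color'],cv2.COLOR_RGB2HSV)
    for k,(u,v) in P.items(): print(n,k,h[v,u],end='; ')
    print()
h=cv2.cvtColor(T['color'],cv2.COLOR_RGB2HSV)
print('\n'.join(' '.join('%3d'%x for x in h[v,284:322,1]) for v in range(208,230,3)))
E
```

```text
side straw [ 29  92 240]; side strawfront [ 23 133 136]; side rind [ 22 155 187]; side orange [ 19 210 236]; side or_rind [ 13 166  86]; side or_front [ 15 211 116]; side ivory [ 34  22 242]; side iv_front [ 23  53 140]; side slat [ 34  22 242]; side knob [ 12 155 153]; side knob2 [ 12 154  58]; side board [ 53   4 235]; 
top straw [ 30  61 251]; top straw2 [ 30  64 252]; top rind [ 20 126 198]; top orange [ 15 168 248]; top or_rind [ 11 125  92]; top ivory [ 30   9 251]; top iv2 [ 30   8 251]; top iv_rind [  3 172 113]; top slat [ 21  97 244]; top knob [  9 140 159]; top board [120   1 252]; 
  1   1   1   1   1   1   1   1   1   1   1   1   1   1   1   1   1   0   1   1   1   1   1   1   1   1   2   2   2   3   3   4   4   2   1   1   1   1
  1   1   1   1   1   1   1   2   2   2   2   3   5   5   4   3   3  44  64  78  86  77  70  67  59  63  67  61  66  68  69  68  79  50   4   1   2   2
  1   1   1   3  17 113  78  64  71  67  68  62  63  65  65  61  63  63  62  64  61  61  60  60  61  63  62  66  67  65  65  65  82  61   7   1   2   1
  1   1   3   3 101 141  86  61  63  63  61  60  62  62  62  64  62  62  61  63  67  77  76  60  64  63  62  62  62  65  63  65  85  55   5   2   1   0
  1   1   1   6  82 145 126  77  58  60  61  61  60  61  60  61  64  63  63  64  63  61  61  62  62  63  63  63  66  68  73  73  79   4   2   1   1   0
  0   1   0   3   9  75 124  96  62  58  60  60  57  61  61  66  67  69  71  75  89  99  42  29  29  10   3   0   0   2   2   2   1   2   1   1   1   1
  1   1   1   1   1   2   2  37  91  68  36  24  24  10   3   0   0   1   2   1   1   2   1   1   1   1   1   1   1   1   1   1   1   1   1   1   1   1
  0   1   1   1   1   1   1   1   2   1   1   1   1   1   1   1   1   1   1   1   1   1   1   1   1   1   0   1   1   1   1   1   1   1   0   0   0   1
```

```bash
cat >> m.py <<'E'
def masks(c,n):
    h=cv2.cvtColor(c['color'],cv2.COLOR_RGB2HSV).astype(int);H,S,V=h[...,0],h[...,1],h[...,2]
    t=n=='top'
    return dict(straw=(H>=24)&(H<=34)&(S>(30 if t else 55))&(V>190),orange=(H>=10)&(H<=20)&(S>(135 if t else 170))&(V>180),
      ivory=(S<(50 if t else 45))&(V>185),knob=(H<=14)&(S>60)&(V<185),board=(S<45)&(V>150))
B={'side':dict(straw=(275,235,330,270),orange=(365,215,405,245),ivory=(365,238,410,270),board=(265,220,335,285),knob=(203,228,220,248)),
 'top':dict(straw=(280,205,325,232),orange=(355,188,395,212),ivory=(355,210,400,236),board=(270,190,335,250),knob=(216,210,234,228))}
def plane_rect(c,cn,p,nn):
    """edges of a contour on a plane: along -y in plane, across +x"""
    nn=nn/np.linalg.norm(nn);w=onplane(c,cn.reshape(-1,2),p,nn)
    ey=np.array([0,-1.,0])+nn*nn[1];ey/=np.linalg.norm(ey);ex=np.cross(nn,ey)
    q=((w-p)@np.c_[ey,ex])*1000
    return q,ey,ex
E
python3 - <<'E'
from m import *
S,T=load('side0'),load('top0');M={};C=dict(side=S,top=T)
for n,c in C.items():
    mk=masks(c,n)
    for k,b in B[n].items():
        ce,a,cn=blob(mk[k],b);M[n,k]=(ce,a,cn);print(n,k,ce.round(1),a)
for k in('straw','orange','ivory','knob'):
    p,e=tri(S,M['side',k][0],T,M['top',k][0]);print(k,p.round(4),'miss',round(e,4))
    if k=='knob':continue
    a=np.radians(-11.3 if k=='straw' else 24.3);nn=np.array([0,np.sin(a),np.cos(a)])
    for n,c in C.items():
        q,ey,ex=plane_rect(c,M[n,k][2],p,nn);rc=cv2.minAreaRect(q.astype(np.float32))
        print('  ',n,np.round(rc[0],1),np.round(rc[1],1),round(rc[2],1),'min/max',q.min(0).round(1),q.max(0).round(1))
for n,c in C.items():
    w=onz(c,cv2.convexHull(M[n,'board'][2]).reshape(-1,2),.014)
    (x,y),R=cv2.minEnclosingCircle(w[:,:2].astype(np.float32));(ex,ey),ax,_=cv2.fitEllipse(w[:,:2].astype(np.float32)*1000);print('board',n,x,y,R,ex,ey,ax)
o=np.zeros((300,780,3),np.uint8)
def lab(c,box,fx,off,ks,n):
    x0,y0,x1,y1=box;im=c['color'][y0:y1,x0:x1,::-1];im=cv2.resize(im,None,fx=fx,fy=fx,interpolation=cv2.INTER_NEAREST)
    for k in ks: cv2.polylines(im,[((M[n,k][2].reshape(-1,2)-[x0,y0]+.5)*fx).astype(int)],True,(255,0,255),1)
    return im
a=lab(S,(355,200,430,275),8,0,('orange','ivory'),'side')[:, :400];b=lab(T,(350,185,400,260),8,0,('orange','ivory'),'top')[:,:400]
cv2.imwrite('pics/z3.png',np.hstack([a,b]))
E
```

```text
side straw [302.3 248.9] 391
side orange [385.7 229.3] 327
side ivory [387.1 254.5] 360
side board [301.5 257. ] 2038
side knob [211.7 237.6] 101
top straw [303.3 216.9] 333
top orange [375.  199.8] 285
top ivory [376.7 223.5] 275
top board [302.2 219.3] 1692
top knob [224.2 219.6] 66
straw [0.5038 0.0509 0.0508] miss 0.003
   side [ 0.5 -1.9] [105.  47.] 7.4 min/max [-53.4 -31.2] [51.4 27.7]
   top [4.7 0.9] [109.2  47.8] 11.4 min/max [-53.1 -30.5] [55.2 30.8]
orange [ 0.557  -0.2195  0.1034] miss 0.0004
   side [-1.5 -0.7] [90.2 48. ] 6.2 min/max [-47.3 -24.8] [42.2 27.5]
   top [-3.4 -0.2] [93.4 45.8] 1.0 min/max [-50.3 -23.1] [42.9 23.3]
ivory [ 0.4694 -0.2222  0.0976] miss 0.0017
   side [-2.9  0.3] [91.1 48.3] 10.0 min/max [-45.1 -27.6] [41.5 31.3]
   top [-1.7  0.9] [89.3 45.5] 4.1 min/max [-45.1 -22.9] [43.5 26. ]
knob [0.4908 0.3307 0.1402] miss 0.001
board side 0.4990309476852417 0.05713813751935959 0.10213647782802582 499.7745361328125 56.80839157104492 (200.52854919433594, 203.0244140625)
board top 0.5011613368988037 0.05498387664556503 0.10040480643510818 500.87750244140625 55.03573989868164 (198.65518188476562, 199.681640625)
```

View pics/z3.png

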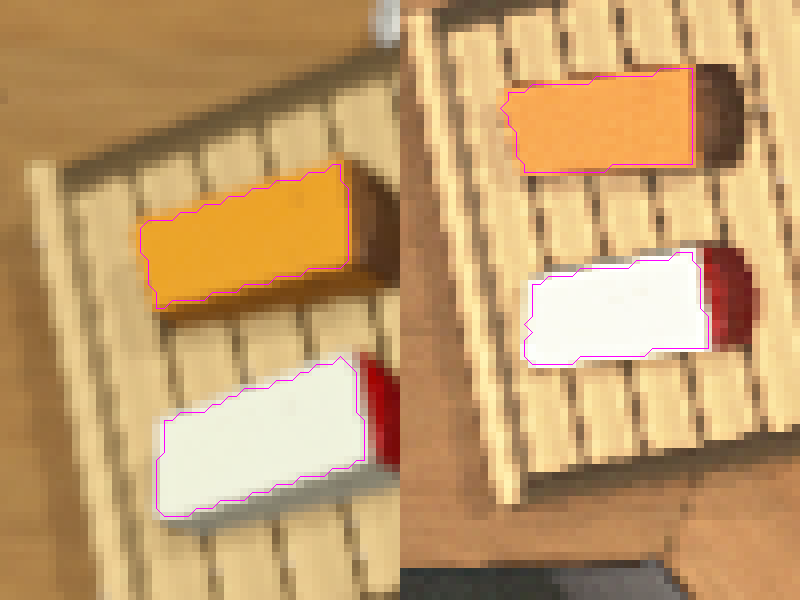

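The picture shows the flesh masks following the orange and ivory tops well; the rind ends are excluded, as wanted. Now I refine the poses from side lines and nose edge.

```bash
cat >> m.py <<'E'
def axisfit(q):
    """contour q (mm: along, across) of a wedge top: mean angle of long sides, mid line, ends"""
    th=0
    for _ in range(4):
        R=np.array([[np.cos(th),-np.sin(th)],[np.sin(th),np.cos(th)]]);p=q@R
        lo,hi=p.min(0),p.max(0);f=lambda s:s[(s[:,0]>lo[0]+14)&(s[:,0]<hi[0]-10)]
        mid=p[:,1].mean();s=[np.polyfit(*f(p[p[:,1]>mid]).T,1),np.polyfit(*f(p[p[:,1]<mid]).T,1)]
        th+=np.arctan((s[0][0]+s[1][0])/2)
    c=(s[0][1]+s[1][1])/2;w=s[0][1]-s[1][1]
    x=p[abs(p[:,1]-c)<13][:,0];l,h=x[x<x.mean()],x[x>x.mean()]
    return th,c,w,np.median(l),np.median(h),R
E
python3 - <<'E'
from m import *
S,T=load('side0'),load('top0');C=dict(side=S,top=T)
psi=np.radians(11);up=np.array([np.sin(psi),-np.cos(psi),0])
def nrm(deg,d): return np.cos(np.radians(deg))*np.array([0,0,1])-np.sin(np.radians(deg))*d
for k in('straw','orange','ivory'):
    ms={n:blob(masks(c,n)[k],B[n][k]) for n,c in C.items()}
    if k=='straw':
        for n,c in C.items(): print('straw centroid z.056',n,onz(c,ms[n][0],.056).round(4))
        p=np.array([.503,.052,.056]);d=np.array([np.sin(.19),-np.cos(.19),0]);nn=nrm(-11.3,d)
    else:
        p,_=tri(S,ms['side'][0],T,ms['top'][0]);nn=nrm(24.3,up)
        for dz in(0,.005): print(k,'z+',dz,[onz(c,ms[n][0],p[2]+dz).round(4)[0] for n,c in C.items()])
    for n,c in C.items():
        q,ey,ex=plane_rect(c,ms[n][2],p,nn);th,mid,w,l,h,R=axisfit(q)
        f=lambda a:(p+np.c_[ey,ex]@(R@np.array([a,mid]))/1000).round(4)
        ax=ey*np.cos(th)+ex*np.sin(th)
        print(k,n,'axis',ax.round(3),'yaw from -y to +x deg',np.degrees(np.arctan2(ax[0],-ax[1])).round(1),'w',w.round(1),'len',(h-l).round(1),'ends',f(l),f(h))
E
```

```text
straw centroid z.056 side [[0.501  0.0519 0.056 ]]
straw centroid z.056 top [[0.5034 0.0492 0.056 ]]
straw side axis [ 0.182 -0.964 -0.196] yaw from -y to +x deg 10.7 w 42.5 len 101.5 ends [0.4922 0.0987 0.0656] [0.5107 0.0008 0.0457]
straw top axis [ 0.19  -0.962 -0.196] yaw from -y to +x deg 11.2 w 43.0 len 101.5 ends [0.4938 0.0968 0.0651] [ 0.5131 -0.0009  0.0452]
orange z+ 0 [array([ 0.5569, -0.2193,  0.1034]), array([ 0.557 , -0.2197,  0.1034])]
orange z+ 0.005 [array([ 0.5542, -0.2187,  0.1084]), array([ 0.5563, -0.219 ,  0.1084])]
orange side axis [ 0.109 -0.905  0.411] yaw from -y to +x deg 6.9 w 40.8 len 86.7 ends [ 0.552  -0.1789  0.085 ] [ 0.5614 -0.2573  0.1206]
orange top axis [ 0.021 -0.913  0.407] yaw from -y to +x deg 1.3 w 41.7 len 85.6 ends [ 0.5557 -0.1795  0.0856] [ 0.5575 -0.2577  0.1204]
ivory z+ 0 [array([ 0.4693, -0.2214,  0.0976]), array([ 0.4695, -0.223 ,  0.0976])]
ivory z+ 0.005 [array([ 0.4669, -0.2208,  0.1026]), array([ 0.469 , -0.2224,  0.1026])]
ivory side axis [ 0.166 -0.896  0.412] yaw from -y to +x deg 10.5 w 42.5 len 85.8 ends [ 0.4626 -0.1815  0.079 ] [ 0.4768 -0.2584  0.1143]
ivory top axis [ 0.086 -0.908  0.41 ] yaw from -y to +x deg 5.4 w 40.8 len 82.6 ends [ 0.4664 -0.1846  0.0807] [ 0.4735 -0.2597  0.1146]
```

```bash
python3 - <<'E'
from m import *
S,T=load('side0'),load('top0');C=dict(side=S,top=T)
psi=np.radians(11);up=np.array([np.sin(psi),-np.cos(psi),0])
nn=np.cos(np.radians(30))*np.array([0,0,1])-np.sin(np.radians(30))*up
for k,L in(('orange',112),('ivory',108)):
    ms={n:blob(masks(c,n)[k],B[n][k]) for n,c in C.items()}
    p,_=tri(S,ms['side'][0],T,ms['top'][0])
    for it in range(3):
        # cheese x in floor plane at yaw y; top normal = floor normal tilted 0.1 to nose
        if it==0: xf=np.array([.07,-1,0]);
        xf=xf-nn*(xf@nn);xf/=np.linalg.norm(xf);tn=nn*np.cos(.1)-xf*np.sin(.1)
        axs=[]
        for n,c in C.items():
            q,ey,ex=plane_rect(c,ms[n][2],p,tn);th,mid,w,l,h,R=axisfit(q)
            ax=ey*np.cos(th)+ex*np.sin(th);axs.append(ax);nose=p+np.c_[ey,ex]@(R@np.array([l-2,mid]))/1000
            if it==2: print(k,n,ax.round(3),'yaw',np.degrees(np.arctan2(ax[0],-ax[1])).round(1),'w',w.round(1),'len',(h-l).round(1),'nose',nose.round(4),'topcentre',(nose+ax*L/2000).round(4))
        xf=sum(axs)
    ax=sum(axs);ax/=np.linalg.norm(ax);print('x',ax.round(3),'topnormal',tn.round(3))
# stand lip / cabinet clearance
E
```

```text
orange side [-0.009 -0.817  0.577] yaw -0.6 w 40.6 len 93.1 nose [ 0.5574 -0.1784  0.0744] topcentre [ 0.5569 -0.2241  0.1067]
orange top [-0.011 -0.817  0.577] yaw -0.8 w 41.6 len 92.6 nose [ 0.5572 -0.179   0.0748] topcentre [ 0.5566 -0.2247  0.1071]
x [-0.01  -0.817  0.577] topnormal [-0.095  0.575  0.812]
ivory side [ 0.06  -0.811  0.582] yaw 4.2 w 42.5 len 92.3 nose [ 0.4671 -0.1807  0.0679] topcentre [ 0.4704 -0.2245  0.0993]
ivory top [ 0.06  -0.811  0.582] yaw 4.3 w 40.8 len 89.5 nose [ 0.4671 -0.184   0.0703] topcentre [ 0.4703 -0.2278  0.1017]
x [ 0.06  -0.811  0.582] topnormal [-0.102  0.575  0.812]
```

```bash
cat > g.py <<'E'
from h import *
from scipy.spatial.transform import Rotation as Rn
from plant import r
def frame(xc,n):
    n=np.array(n,float);n/=np.linalg.norm(n);x=np.array(xc,float);x-=n*(x@n);x/=np.linalg.norm(x)
    return np.c_[-x,np.cross(n,x),-n]      # tool x,y,z aligned to the wedge
def go(pos,R=None,s=None):
    s=s or r.sense();d=(np.array(pos)-s['position'])/.025
    print('t',round(s['time_s'],2),'shift units',d.round(2),'(max',abs(d).max().round(1),')',end=' ')
    if R is not None:
        v=(Rn.from_matrix(R)*Rn.from_rotvec(s['tool_rot']).inv()).as_rotvec()/np.radians(5);print('turn units',v.round(2),end='')
    print()
d=np.array([.19,-.982,0])
OR=frame([-.01,-.817,.577],[-.095,.575,.812]);OT=np.array([.556,-.2245,.1095])
IV=frame([.06,-.811,.582],[-.102,.575,.812]);IT=np.array([.470,-.226,.103])
PO=frame(d-[0,0,.1],d*.0998+[0,0,.995]);PI=frame(d,[0,0,1.])
E
python3 - <<'E'
from g import *
n=-OR[:,2];print('pre');go(OT+.08*n,OR);print('tcp',(OT-.027*n).round(4),'pre',(OT+.08*n).round(4))
E
```

```text
pre
t 0.1 shift units [ 10.87 -30.65  -2.25] (max 30.7 ) turn units [ -5.64  -4.95 -12.29]
tcp [ 0.5586 -0.24    0.0876] pre [ 0.5484 -0.1785  0.1745]
```

Call:
{"op": "move_arm", "data": {
  "deltas": [
    [-1, [0.4, -1, 0.2], [-0.19, -0.165, -0.41]],
    [-1, [0.4, -1, 0.2], [-0.19, -0.165, -0.41]],
    [-1, [0.4, -1, 0.2], [-0.19, -0.165, -0.41]],
    [-1, [0.4, -1, 0], [-0.19, -0.165, -0.41]],
    [-1, [0.4, -1, 0], [-0.19, -0.165, -0.41]]
  ],
  "squeeze": 40
}}

```text
time_s: 0.6
position: [0.3275, 0.4611, 0.2468]
tool_rot: [0.933, 2.904, -0.1]
force: [0.5, -0.7, -0.1]
finger_gap: 1.001
grip_force: 0.0
```

Call:
{"op": "move_arm", "data": {
  "deltas": [
    [-1, [0.4, -1, 0], [-0.19, -0.165, -0.41]],
    [-1, [0.4, -1, 0], [-0.19, -0.165, -0.41]],
    [-1, [0.4, -1, 0], [-0.19, -0.165, -0.41]],
    [-1, [0.4, -1, 0], [-0.19, -0.165, -0.41]],
    [-1, [0.4, -1, 0], [-0.19, -0.165, -0.41]]
  ]
}}

```text
time_s: 1.1
position: [0.3774, 0.3361, 0.2463]
tool_rot: [1.155, 2.724, -0.194]
force: [-0.1, 0.4, -0.5]
finger_gap: 1.001
grip_force: 0.0
```

Motion tracks well; continuing.

Call:
{"op": "move_arm", "data": {
  "deltas": [
    [-1, [0.4, -1, 0], [-0.19, -0.165, -0.41]],
    [-1, [0.4, -1, 0], [-0.19, -0.165, -0.41]],
    [-1, [0.4, -1, 0], [-0.19, -0.165, -0.41]],
    [-1, [0.4, -1, 0], [-0.19, -0.165, -0.41]],
    [-1, [0.4, -1, 0], [-0.19, -0.165, -0.41]]
  ]
}}

```text
time_s: 1.6
position: [0.4272, 0.211, 0.2463]
tool_rot: [1.354, 2.525, -0.281]
force: [0.1, 0.6, -0.2]
finger_gap: 1.0
grip_force: 0.0
```

Call:
{"op": "move_arm", "data": {
  "deltas": [
    [-1, [0.4, -1, 0], [-0.19, -0.165, -0.41]],
    [-1, [0.4, -1, 0], [-0.19, -0.165, -0.41]],
    [-1, [0.4, -1, 0], [-0.19, -0.165, -0.41]],
    [-1, [0.4, -1, 0], [-0.19, -0.165, -0.41]],
    [-1, [0.4, -1, 0], [-0.19, -0.165, -0.41]]
  ]
}}

```text
time_s: 2.1
position: [0.4769, 0.086, 0.2464]
tool_rot: [1.531, 2.311, -0.361]
force: [0.6, 0.2, -0.1]
finger_gap: 1.005
grip_force: 0.0
```

Call:
{"op": "move_arm", "data": {
  "deltas": [
    [-1, [0.3, -1, 0], [-0.19, -0.165, -0.41]],
    [-1, [0.3, -1, 0], [-0.19, -0.165, -0.41]],
    [-1, [0.3, -1, 0], [-0.19, -0.165, -0.41]],
    [-1, [0.3, -1, 0], [-0.19, -0.165, -0.41]],
    [-1, [0.3, -1, 0], [-0.19, -0.165, -0.41]]
  ]
}}

```text
time_s: 2.6
position: [0.5141, -0.0389, 0.2464]
tool_rot: [1.685, 2.085, -0.434]
force: [0.4, -0.4, 0.2]
finger_gap: 1.001
grip_force: 0.0
```

```bash
python3 - <<'E'
from g import *
n=-OR[:,2];go(OT+.08*n,OR)
E
```

```text
t 2.6 shift units [ 1.37 -5.58 -2.88] (max 5.6 ) turn units [-0.89 -0.83 -2.  ]
```

Call:
{"op": "move_arm", "data": {
  "deltas": [
    [-1, [0.27, -1, -0.5], [-0.18, -0.17, -0.4]],
    [-1, [0.27, -1, -0.5], [-0.18, -0.17, -0.4]],
    [-1, [0.27, -1, -0.5], [-0.18, -0.17, -0.4]],
    [-1, [0.27, -1, -0.5], [-0.18, -0.17, -0.4]],
    [-1, [0.27, -1, -0.5], [-0.18, -0.17, -0.4]]
  ]
}}

```text
time_s: 3.1
position: [0.5476, -0.1638, 0.1834]
tool_rot: [1.815, 1.853, -0.492]
force: [0.2, -0.0, 0.0]
finger_gap: 0.999
grip_force: 0.0
```

Call:
{"op": "move_arm", "data": {
  "deltas": [
    [-1, [0, -0.55, -0.4], [0, 0, 0]],
    [-1, [0, 0, 0], [0, 0, 0]],
    [-1, [0.08, -0.5, -0.7], [0, 0, 0]],
    [-1, [0.08, -0.5, -0.7], [0, 0, 0]]
  ]
}}

```text
time_s: 3.5
position: [0.5523, -0.2009, 0.1392]
tool_rot: [1.813, 1.855, -0.49]
force: [-0.7, -0.3, -0.2]
finger_gap: 1.0
grip_force: 0.0
```

```bash
python3 - <<'E'
from g import *
n=-OR[:,2];go(OT-.027*n,OR);s=r.sense();print(s['joint_pos'].round(2))
c=snap('top','1');e=snap('side','1')
a=cv2.resize(c['color'][170:260,340:430,::-1],None,fx=4.4,fy=4.4,interpolation=2);b=cv2.resize(e['color'][180:280,345:435,::-1],None,fx=4.4,fy=4.4,interpolation=2)[:a.shape[0]]
cv2.imwrite('pics/z4.png',np.hstack([b,a]))
E
```

```text
t 3.5 shift units [ 0.25 -1.57 -2.07] (max 2.1 ) turn units [ 0.    0.03 -0.04]
[-0.03  0.53  2.04 -1.03  0.73  0.8 ]
```

View pics/z4.png

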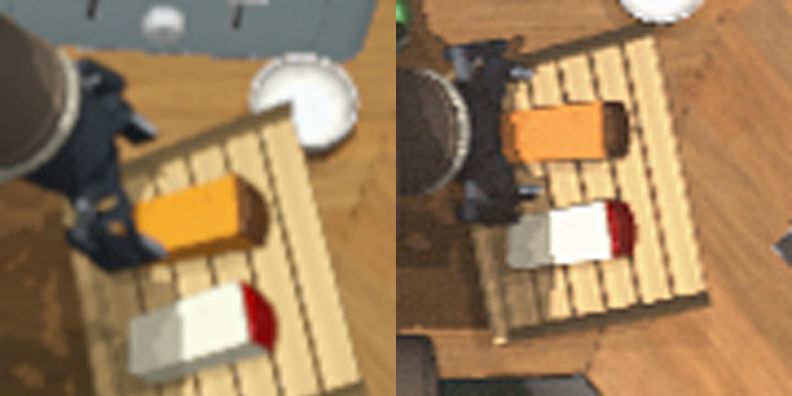

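The gripper straddles the orange cut, centred on its midline (right panel: fingers at rows 73 and 190, cut at 132), and is clear of the ivory. Advancing and gripping.

Call:
{"op": "move_arm", "data": {
  "deltas": [
    [-1, [0.08, -0.5, -0.7], [0, 0, 0]],
    [-1, [0.08, -0.5, -0.7], [0, 0, 0]],
    [-1, [0.08, -0.57, -0.67], [0, 0, 0]],
    [-1, [0, 0, 0], [0, 0, 0]]
  ]
}}

```text
time_s: 4.0
position: [0.5573, -0.2406, 0.0865]
tool_rot: [1.815, 1.856, -0.493]
force: [0.0, -0.2, 0.1]
finger_gap: 0.999
grip_force: 0.0
```

Call:
{"op": "move_arm", "data": {
  "deltas": [
    [1, [0, 0, 0], [0, 0, 0]],
    [1, [0, 0, 0], [0, 0, 0]],
    [1, [0, 0, 0], [0, 0, 0]],
    [1, [0, 0, 0], [0, 0, 0]],
    [1, [0, 0, 0], [0, 0, 0]]
  ],
  "squeeze": 40
}}

```text
time_s: 4.5
position: [0.5585, -0.2391, 0.0883]
tool_rot: [1.812, 1.855, -0.49]
force: [-2.7, 8.3, 10.7]
finger_gap: 0.533
grip_force: 38.7
```

Call:
{"op": "move_arm", "data": {
  "deltas": [
    [1, [-0.05, 0.3, 0.42], [0, 0, 0]],
    [1, [-0.07, 0.43, 0.61], [0, 0, 0]],
    [1, [-0.07, 0.43, 0.8], [0, 0, 0]],
    [1, [-0.07, 0.43, 0.9], [0, 0, 0]],
    [1, [-0.07, 0.43, 0.9], [0, 0, 0]]
  ]
}}

```text
time_s: 5.0
position: [0.5495, -0.1883, 0.179]
tool_rot: [1.813, 1.857, -0.49]
force: [0.6, -0.4, -2.0]
finger_gap: 0.53
grip_force: 42.6
```

```bash
python3 - <<'E'
from g import *
n=-PO[:,2]
# top centre relative to TCP in tool frame, at the grasp
Rg=Rn.from_rotvec([1.812,1.855,-.49]).as_matrix();g=np.array([.5585,-.2391,.0883])
print('top centre in tool (mm)',(Rg.T@(OT-g)*1000).round(1))
for ab in(.06,): go(np.array([.5005,.056,.0905+ab])-.029*n,PO)
c=snap('top','2');e=snap('side','2')
a=cv2.resize(c['color'][170:260,320:410,::-1],None,fx=4.4,fy=4.4,interpolation=2);b=cv2.resize(e['color'][180:280,335:425,::-1],None,fx=4.4,fy=4.4,interpolation=2)[:a.shape[0]]
cv2.imwrite('pics/z5.png',np.hstack([b,a]))
E
```

```text
top centre in tool (mm) [ -0.4   0.1 -25.9]
t 5.0 shift units [-1.98  9.88 -2.29] (max 9.9 ) turn units [8.05 1.91 1.89]
```

View pics/z5.png

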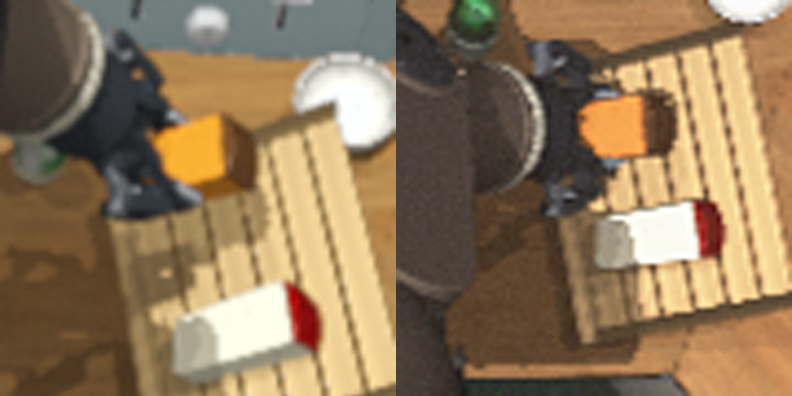

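The orange cut is held level in the jaws, well clear of the stand; the ivory hasn't moved. Carrying it to above the straw cut.

Call:
{"op": "move_arm", "data": {
  "deltas": [
    [1, [-0.2, 1, 0], [0.8, 0.19, 0.19]],
    [1, [-0.2, 1, 0], [0.8, 0.19, 0.19]],
    [1, [-0.2, 1, 0], [0.8, 0.19, 0.19]],
    [1, [-0.2, 1, 0], [0.8, 0.19, 0.19]],
    [1, [-0.2, 1, 0], [0.8, 0.19, 0.19]]
  ]
}}

```text
time_s: 5.6
position: [0.5243, -0.0633, 0.1776]
tool_rot: [1.948, 2.175, -0.222]
force: [-0.4, 0.5, -2.3]
finger_gap: 0.526
grip_force: 42.7
```

Call:
{"op": "move_arm", "data": {
  "deltas": [
    [1, [-0.2, 1, 0], [0.8, 0.19, 0.19]],
    [1, [-0.2, 1, 0], [0.8, 0.19, 0.19]],
    [1, [-0.2, 1, 0], [0.8, 0.19, 0.19]],
    [1, [-0.2, 1, 0], [0.8, 0.19, 0.19]],
    [1, [-0.2, 0.9, 0], [0.8, 0.19, 0.19]]
  ]
}}

```text
time_s: 6.1
position: [0.4993, 0.0591, 0.1776]
tool_rot: [-1.949, -2.366, -0.095]
force: [-0.1, -0.7, -2.2]
finger_gap: 0.532
grip_force: 42.7
```

```bash
python3 - <<'E'
from g import *
n=-PO[:,2]
go(np.array([.5005,.056,.0905+.03])-.026*n,PO)
c=snap('top','3');e=snap('side','3')
a=cv2.resize(c['color'][170:260,260:350,::-1],None,fx=4.4,fy=4.4,interpolation=2);b=cv2.resize(e['color'][190:290,255:345,::-1],None,fx=4.4,fy=4.4,interpolation=2)[:a.shape[0]]
cv2.imwrite('pics/z6.png',np.hstack([b,a]))
E
```

```text
t 6.1 shift units [ 0.03 -0.02 -3.32] (max 3.3 ) turn units [ 0.03  0.01 -0.01]
```

View pics/z6.png

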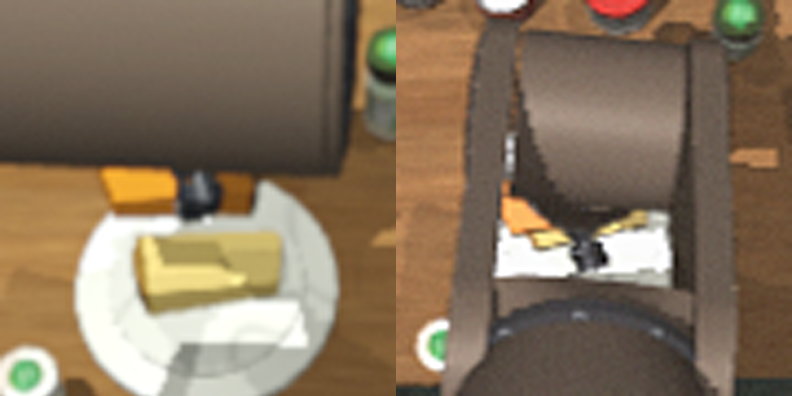

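The orange cut hangs over the straw cut (left panel: orange at (180,190), straw at (210,270)), aligned along it. Lowering by feel.

Call:
{"op": "move_arm", "data": {
  "deltas": [
    [1, [0, 0, -1], [0, 0, 0]],
    [1, [0, 0, -1], [0, 0, 0]],
    [1, [0, 0, -1], [0, 0, 0]],
    [1, [0, 0, -0.7], [0, 0, 0]],
    [1, [0, 0, -0.3], [0, 0, 0]]
  ]
}}

```text
time_s: 6.7
position: [0.4987, 0.0575, 0.0761]
tool_rot: [-1.951, -2.366, -0.089]
force: [-0.1, -0.0, -0.8]
finger_gap: 0.529
grip_force: 42.6
```

Call:
{"op": "move_arm", "data": {
  "deltas": [
    [1, [0, 0, -0.1], [0, 0, 0]],
    [1, [0, 0, -0.1], [0, 0, 0]],
    [1, [0, 0, 0], [0, 0, 0]]
  ]
}}

```text
time_s: 7.0
position: [0.5001, 0.058, 0.0732]
tool_rot: [-1.952, -2.367, -0.094]
force: [-0.5, -0.2, -1.2]
finger_gap: 0.528
grip_force: 42.6
```

Call:
{"op": "move_arm", "data": {
  "deltas": [
    [1, [0, 0, -0.1], [0, 0, 0]],
    [1, [0, 0, -0.1], [0, 0, 0]],
    [1, [0, 0, 0], [0, 0, 0]]
  ]
}}

```text
time_s: 7.3
position: [0.4997, 0.0581, 0.0678]
tool_rot: [-1.951, -2.367, -0.093]
force: [0.0, 0.4, -0.8]
finger_gap: 0.526
grip_force: 42.6
```

Call:
{"op": "move_arm", "data": {
  "deltas": [
    [1, [0, 0, -0.06], [0, 0, 0]],
    [1, [0, 0, -0.06], [0, 0, 0]],
    [1, [0, 0, 0], [0, 0, 0]]
  ]
}}

```text
time_s: 7.6
position: [0.4999, 0.0581, 0.0649]
tool_rot: [-1.951, -2.367, -0.093]
force: [0.2, -0.9, 2.3]
finger_gap: 0.527
grip_force: 43.0
```

Call:
{"op": "move_arm", "data": {
  "deltas": [
    [1, [0, 0, -0.02], [0, 0, 0]],
    [0, [0, 0, 0], [0, 0, 0]],
    [-0.6, [0, 0, 0], [0, 0, 0]],
    [-0.8, [0, 0, 0], [0, 0, 0]],
    [-0.8, [0, 0, 0], [0, 0, 0]]
  ]
}}

```text
time_s: 8.1
position: [0.4997, 0.0582, 0.0642]
tool_rot: [-1.951, -2.367, -0.093]
force: [0.3, -0.3, 0.3]
finger_gap: 0.899
grip_force: 0.0
```

Call:
{"op": "move_arm", "data": {
  "deltas": [
    [-0.8, [0, 0, 0.2], [0, 0, 0]],
    [-0.8, [0, 0, 0.5], [0, 0, 0]],
    [-0.8, [0, 0, 1], [0, 0, 0]],
    [-0.8, [0, 0, 1], [0, 0, 0]],
    [-0.8, [0, 0, 1], [0, 0, 0]]
  ]
}}

```text
time_s: 8.6
position: [0.4997, 0.0581, 0.1587]
tool_rot: [-1.952, -2.367, -0.093]
force: [0.1, -0.5, 0.1]
finger_gap: 0.902
grip_force: 0.0
```

```bash
python3 - <<'E'
from g import *
n=-IV[:,2];print(r.sense()['finger_gap']);go(IT+.06*n,IV);print((IT-.027*n).round(4))
E
```

```text
0.9015079916814962
t 8.6 shift units [-1.43 -9.98 -0.28] (max 10.0 ) turn units [-8.04 -1.74 -1.12]
[ 0.4728 -0.2415  0.0811]
```

Call:
{"op": "move_arm", "data": {
  "deltas": [
    [-0.8, [-0.14, -1, 0.2], [-0.8, -0.17, -0.11]],
    [-0.8, [-0.14, -1, 0.2], [-0.8, -0.17, -0.11]],
    [-0.8, [-0.14, -1, 0], [-0.8, -0.17, -0.11]],
    [-0.8, [-0.14, -1, 0], [-0.8, -0.17, -0.11]],
    [-0.8, [-0.14, -1, 0], [-0.8, -0.17, -0.11]]
  ]
}}

```text
time_s: 9.1
position: [0.4825, -0.068, 0.1683]
tool_rot: [1.912, 2.207, -0.236]
force: [-0.0, -0.2, 0.2]
finger_gap: 0.897
grip_force: 0.0
```

Call:
{"op": "move_arm", "data": {
  "deltas": [
    [-0.8, [-0.14, -1, 0], [-0.8, -0.17, -0.11]],
    [-0.8, [-0.14, -1, 0], [-0.8, -0.17, -0.11]],
    [-0.8, [-0.14, -1, -0.2], [-0.8, -0.17, -0.11]],
    [-0.8, [-0.14, -1, -0.2], [-0.8, -0.17, -0.11]],
    [-0.8, [-0.14, -1, -0.2], [-0.8, -0.17, -0.11]]
  ]
}}

```text
time_s: 9.6
position: [0.4655, -0.1929, 0.1532]
tool_rot: [1.752, 1.923, -0.511]
force: [-0.4, -0.5, -0.5]
finger_gap: 0.901
grip_force: 0.0
```

```bash
python3 - <<'E'
from m import *
from g import *
n=-IV[:,2];go(IT-.026*n,IV)
S,T=snap('side','4'),snap('top','4')
a=cv2.resize(T['color'][170:260,270:400,::-1],None,fx=3,fy=3,interpolation=2);b=cv2.resize(S['color'][190:280,270:400,::-1],None,fx=3,fy=3,interpolation=2)
cv2.imwrite('pics/z7.png',np.hstack([b,a]))
E
```

```text
t 9.6 shift units [ 0.29 -1.92 -2.85] (max 2.9 ) turn units [-0. -0.  0.]
```

View pics/z7.png

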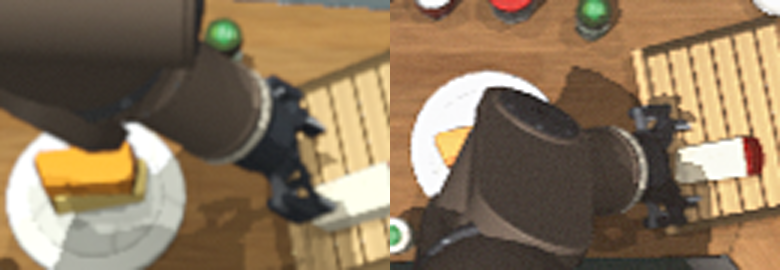

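The left panel shows the orange cut sitting on the straw cut, perhaps a few mm left of it; the right panel shows the gripper centred on the ivory (fingers at rows 115 and 215, cut at 160). Next I measure the orange offset and advance on the ivory.

```bash
python3 - <<'E'
from m import *
from g import *
S=load('side4');h=cv2.cvtColor(S['color'],cv2.COLOR_RGB2HSV).astype(int)
mk=(h[...,0]>=8)&(h[...,0]<=21)&(h[...,1]>165)&(h[...,2]>150)
ce,a,cn=blob(mk,(275,232,325,262));print(ce,a,cn.reshape(-1,2).min(0),cn.reshape(-1,2).max(0))
p=np.array([.5,.056,.0905]);n=-PO[:,2]
w=onplane(S,cn.reshape(-1,2),p,n);q=(w-p)@np.c_[-PO[:,0],PO[:,1]]*1000
print(q.min(0),q.max(0));print(np.percentile(q[:,0],[1,5,95,99]))
for y in range(-20,21,8):
    s=q[abs(q[:,1]-y)<4];print(y,s[:,0].min().round(1),s[:,0].max().round(1)) if len(s) else 0
E
```

```text
[298.05540166 245.53462604] 361 [282 237] [314 252]
[-59.20103841 -26.10997432] [43.79637417 23.29610318]
[-58.90832419 -56.41509736  41.09923955  42.8573453 ]
-20 -52.3 38.5
-12 -54.7 39.6
-4 -56.8 43.8
4 -59.2 42.1
12 -58.8 42.6
20 -54.5 40.4
```

Call:
{"op": "move_arm", "data": {
  "deltas": [
    [-0.8, [0.07, -0.48, -0.71], [0, 0, 0]],
    [-0.8, [0.07, -0.48, -0.71], [0, 0, 0]],
    [-0.8, [0.07, -0.48, -0.71], [0, 0, 0]],
    [-0.8, [0.07, -0.48, -0.71], [0, 0, 0]],
    [-0.8, [0, 0, 0], [0, 0, 0]]
  ]
}}

```text
time_s: 10.2
position: [0.4717, -0.2407, 0.0803]
tool_rot: [1.756, 1.927, -0.513]
force: [0.6, -0.3, 1.0]
finger_gap: 0.896
grip_force: 0.0
```

Call:
{"op": "move_arm", "data": {
  "deltas": [
    [1, [0, 0, 0], [0, 0, 0]],
    [1, [0, 0, 0], [0, 0, 0]],
    [1, [0, 0, 0], [0, 0, 0]],
    [1, [0, 0, 0], [0, 0, 0]],
    [1, [0, 0, 0], [0, 0, 0]]
  ],
  "squeeze": 40
}}

```text
time_s: 10.7
position: [0.4722, -0.2393, 0.0822]
tool_rot: [1.753, 1.927, -0.51]
force: [-2.3, 5.0, 9.3]
finger_gap: 0.53
grip_force: 39.2
```

Call:
{"op": "move_arm", "data": {
  "deltas": [
    [1, [-0.05, 0.3, 0.42], [0, 0, 0]],
    [1, [-0.07, 0.43, 0.61], [0, 0, 0]],
    [1, [-0.07, 0.43, 0.9], [0, 0, 0]],
    [1, [-0.07, 0.43, 1], [0, 0, 0]],
    [1, [-0.07, 0.43, 1], [0, 0, 0]]
  ]
}}

```text
time_s: 11.2
position: [0.4632, -0.188, 0.1805]
tool_rot: [1.754, 1.929, -0.51]
force: [0.6, -0.3, -1.6]
finger_gap: 0.525
grip_force: 43.2
```

```bash
python3 - <<'E'
from g import *
Rg=Rn.from_rotvec([1.753,1.927,-.51]).as_matrix();g=np.array([.4722,-.2393,.0822])
t=Rg.T@(IT-g);print('top centre in tool (mm)',(t*1000).round(1))
tc=np.array([.501,.053,.1235]);pos=tc-PI@t;print(pos.round(4));go(pos+[0,0,.06],PI)
E
```

```text
top centre in tool (mm) [ -1.1   0.2 -24.8]
[0.5006 0.054  0.0987]
t 11.2 shift units [ 1.5   9.68 -0.87] (max 9.7 ) turn units [6.91 1.55 1.07]
```

Call:
{"op": "move_arm", "data": {
  "deltas": [
    [1, [0.15, 1, 0], [0.69, 0.155, 0.11]],
    [1, [0.15, 1, 0], [0.69, 0.155, 0.11]],
    [1, [0.15, 1, 0], [0.69, 0.155, 0.11]],
    [1, [0.15, 1, 0], [0.69, 0.155, 0.11]],
    [1, [0.15, 1, 0], [0.69, 0.155, 0.11]]
  ]
}}

```text
time_s: 11.7
position: [0.4824, -0.0621, 0.1801]
tool_rot: [1.886, 2.184, -0.272]
force: [-0.2, 0.3, -2.7]
finger_gap: 0.527
grip_force: 43.2
```

Call:
{"op": "move_arm", "data": {
  "deltas": [
    [1, [0.15, 1, 0], [0.69, 0.155, 0.11]],
    [1, [0.15, 1, 0], [0.69, 0.155, 0.11]],
    [1, [0.15, 1, 0], [0.69, 0.155, 0.11]],
    [1, [0.15, 1, 0], [0.69, 0.155, 0.11]],
    [1, [0.15, 0.7, 0], [0.69, 0.155, 0.11]]
  ]
}}

```text
time_s: 12.2
position: [0.5011, 0.0558, 0.1802]
tool_rot: [-1.993, -2.428, -0.004]
force: [-0.6, -0.6, -2.6]
finger_gap: 0.522
grip_force: 43.2
```

Call:
{"op": "move_arm", "data": {
  "deltas": [
    [1, [0, 0, 0], [0, 0, 0]],
    [1, [0, 0, -0.8], [0, 0, 0]],
    [1, [0, 0, -0.8], [0, 0, 0]],
    [1, [0, 0, -0.5], [0, 0, 0]],
    [1, [0, 0, 0], [0, 0, 0]]
  ]
}}

```text
time_s: 12.7
position: [0.4997, 0.0531, 0.1255]
tool_rot: [1.996, 2.426, -0.005]
force: [-0.0, -0.4, -2.0]
finger_gap: 0.519
grip_force: 43.1
```

```bash
python3 - <<'E'
from g import *
go([.5006,.054,.0987],PI)
E
```

```text
t 12.7 shift units [ 0.04  0.04 -1.07] (max 1.1 ) turn units [ 0.03 -0.02 -0.03]
```

Call:
{"op": "move_arm", "data": {
  "deltas": [
    [1, [0.04, 0.04, -0.4], [0, 0, 0]],
    [1, [0, 0, -0.3], [0, 0, 0]],
    [1, [0, 0, 0], [0, 0, 0]]
  ]
}}

```text
time_s: 13.0
position: [0.5016, 0.0541, 0.1084]
tool_rot: [1.996, 2.425, -0.003]
force: [0.1, -0.8, -2.1]
finger_gap: 0.523
grip_force: 43.1
```

Call:
{"op": "move_arm", "data": {
  "deltas": [
    [1, [0, 0, -0.1], [0, 0, 0]],
    [1, [0, 0, -0.1], [0, 0, 0]],
    [1, [0, 0, 0], [0, 0, 0]]
  ]
}}

```text
time_s: 13.3
position: [0.5019, 0.0541, 0.1039]
tool_rot: [1.996, 2.424, -0.002]
force: [-0.3, -0.9, -1.6]
finger_gap: 0.525
grip_force: 43.2
```

Call:
{"op": "move_arm", "data": {
  "deltas": [
    [1, [0, 0, -0.08], [0, 0, 0]],
    [1, [0, 0, -0.08], [0, 0, 0]],
    [1, [0, 0, 0], [0, 0, 0]]
  ]
}}

```text
time_s: 13.6
position: [0.5023, 0.0541, 0.1002]
tool_rot: [1.995, 2.424, -0.001]
force: [0.5, -0.8, 1.7]
finger_gap: 0.526
grip_force: 43.5
```

Call:
{"op": "move_arm", "data": {
  "deltas": [
    [1, [0, 0, -0.05], [0, 0, 0]],
    [1, [0, 0, 0], [0, 0, 0]]
  ]
}}

```text
time_s: 13.8
position: [0.5025, 0.0541, 0.1]
tool_rot: [1.995, 2.423, -0.001]
force: [-6.2, -2.2, 29.3]
finger_gap: 0.525
grip_force: 46.5
```

Call:
{"op": "move_arm", "data": {
  "deltas": [
    [1, [0, 0, 0.05], [0, 0, 0]],
    [1, [0, 0, 0], [0, 0, 0]]
  ]
}}

```text
time_s: 14.0
position: [0.5022, 0.0541, 0.1003]
tool_rot: [1.996, 2.424, -0.001]
force: [0.2, -2.3, 1.2]
finger_gap: 0.528
grip_force: 43.5
```

Call:
{"op": "move_arm", "data": {
  "deltas": [
    [0, [0, 0, 0], [0, 0, 0]],
    [-0.6, [0, 0, 0], [0, 0, 0]],
    [-0.8, [0, 0, 0], [0, 0, 0]],
    [-0.8, [0, 0, 0], [0, 0, 0]]
  ]
}}

```text
time_s: 14.4
position: [0.5018, 0.0542, 0.0999]
tool_rot: [1.996, 2.425, -0.002]
force: [-0.7, 0.0, -0.9]
finger_gap: 0.902
grip_force: 0.0
```

Call:
{"op": "move_arm", "data": {
  "deltas": [
    [-0.8, [0, 0, 0.2], [0, 0, 0]],
    [-0.8, [0, 0, 0.5], [0, 0, 0]],
    [-0.8, [0, 0, 1], [0, 0, 0]],
    [-0.8, [0, 0, 1], [0, 0, 0]],
    [-0.8, [0, 0, 1], [0, 0, 0]]
  ]
}}

```text
time_s: 14.9
position: [0.5019, 0.0542, 0.1945]
tool_rot: [1.996, 2.424, -0.001]
force: [0.4, -0.7, -0.5]
finger_gap: 0.9
grip_force: 0.0
```

Call:
{"op": "move_arm", "data": {
  "deltas": [
    [-0.8, [0, 0, 1], [0, 0, 0]],
    [-0.8, [0, 0.6, 1], [0, 0, 0]],
    [-0.8, [0, 1, 0.7], [0, 0, 0]],
    [-0.8, [0, 1, 0], [0, 0, 0]],
    [-0.8, [0, 1, 0], [0, 0, 0]]
  ]
}}

```text
time_s: 15.4
position: [0.5022, 0.1451, 0.262]
tool_rot: [1.995, 2.423, 0.001]
force: [0.3, -0.5, -0.4]
finger_gap: 0.897
grip_force: 0.0
```

```bash
python3 - <<'E'
from m import *
from g import *
go([.49,.33,.26],PI)
S,T=load('side0'),load('top0')
for n,c in(('side',S),('top',T)):
    h=cv2.cvtColor(c['color'],cv2.COLOR_RGB2HSV).astype(int)
    x0,y0,x1,y1=B[n]['knob'];mk=(h[...,0]<=14)&(h[...,1]>70)
    if n=='side': print('\n'.join(' '.join('%3d,%3d'%(h[v,u,1],h[v,u,2]) for u in range(204,220)) for v in range(228,248,1)))
    ce,a,cn=blob(mk,B[n]['knob']);print(n,ce,a,[ (z,onz(c,ce,z)[0,:2].round(4)) for z in(.14,.148,.156)],cn.reshape(-1,2).min(0),cn.reshape(-1,2).max(0))
E
```

```text
t 15.4 shift units [-0.49  7.4  -0.08] (max 7.4 ) turn units [ 0.02  0.03 -0.02]
  4,184   7,180   9,179   9,178   9,180   7,179   7,180   7,181   7,181   6,182   7,182   7,182   6,182   6,183   7,184   6,184
  7,177   7,177   9,178   7,178   9,179   7,180   7,180   7,180   7,181   7,182   8,183   8,183   7,182   7,183   8,184   7,184
  7,177   7,177   9,179   9,180   7,180   7,180   7,175   7,171   7,173   6,179   7,183   6,183   7,184   8,185   8,185   7,185
  6,177   9,178   9,180   7,180   9,172  15,168  31,162  52,151  45,153  22,163   9,168   6,178   7,184   8,184   7,184   7,184
  6,177   7,179   7,179  11,170  41,156  99,147 134,148 145,149 143,148 126,140  69,133  13,154   6,177   6,183   6,181   6,180
  6,178   6,178   9,171  50,154 124,146 160,147 158,150 159,151 157,151 162,145 148,131  57,121   5,160   9,180   7,180   8,181
  6,177   6,177  29,159 104,145 159,146 161,149 157,151 156,152 158,152 159,149 167,130 110,104   5,141   7,174   7,180   7,182
  6,178   6,178  43,155 133,144 162,148 155,150 154,152 157,153 159,151 160,147 165,130 149,101  31,115   5,164   4,182   6
[... 1155 characters left out ...]
2
 11,192  12,192  11,191  11,191  11,192  11,193  11,190  14,181  17,178  12,187  11,191   9,191  11,192   9,192   9,192  12,192
 11,191  11,190  11,191   9,190  11,191  11,191  11,191   9,191   9,191  12,192  11,192  11,192  12,193  11,192   9,191  11,192
 11,191  11,191  11,191  11,191  11,191  11,191  11,191  11,192  11,192   9,192   9,191  12,192  11,192  11,191   9,191  11,191
side [211.70103093 237.49484536] 97 [(0.14, array([0.4912, 0.3314])), (0.148, array([0.4871, 0.329 ])), (0.156, array([0.483 , 0.3265]))] [207 232] [217 243]
top [224.18032787 219.44262295] 61 [(0.14, array([0.4913, 0.3301])), (0.148, array([0.4905, 0.3283])), (0.156, array([0.4897, 0.3264]))] [220 216] [229 223]
```

Call:
{"op": "move_arm", "data": {
  "deltas": [
    [-0.8, [-0.06, 0.9, 0], [0, 0, 0]],
    [-0.8, [-0.06, 0.9, 0], [0, 0, 0]],
    [-0.8, [-0.06, 0.9, 0], [0, 0, 0]],
    [-0.8, [-0.06, 0.9, 0], [0, 0, 0]],
    [-0.8, [-0.06, 0.9, 0], [0, 0, 0]]
  ]
}}

```text
time_s: 15.9
position: [0.4942, 0.2576, 0.2612]
tool_rot: [1.996, 2.424, -0.001]
force: [-1.1, -0.4, 0.2]
finger_gap: 0.898
grip_force: 0.0
```

Call:
{"op": "move_arm", "data": {
  "deltas": [
    [-0.8, [-0.06, 0.9, 0], [0, 0, 0]],
    [-0.8, [-0.06, 0.9, 0], [0, 0, 0]],
    [-0.8, [-0.06, 0.9, -0.6], [0, 0, 0]],
    [-0.8, [0, 0, -0.6], [0, 0, 0]],
    [-0.8, [0, 0, -0.6], [0, 0, 0]]
  ]
}}

```text
time_s: 16.4
position: [0.4898, 0.3249, 0.2157]
tool_rot: [1.994, 2.425, -0.001]
force: [0.0, 0.6, -0.2]
finger_gap: 0.905
grip_force: 0.0
```

```bash
python3 - <<'E'
from m import *
from g import *
go([.4895,.3275,.131],PI)
S,T=snap('side','5'),snap('top','5')
a=cv2.resize(T['color'][185:255,190:340,::-1],None,fx=4.5,fy=4.5,interpolation=2)[:290];b=cv2.resize(S['color'][210:280,185:335,::-1],None,fx=4.5,fy=4.5,interpolation=2)[:290]
cv2.imwrite('pics/z8.png',np.vstack([b,a]))
E
```

```text
t 16.4 shift units [-0.01  0.1  -3.39] (max 3.4 ) turn units [ 0.02  0.01 -0.04]
```

View pics/z8.png

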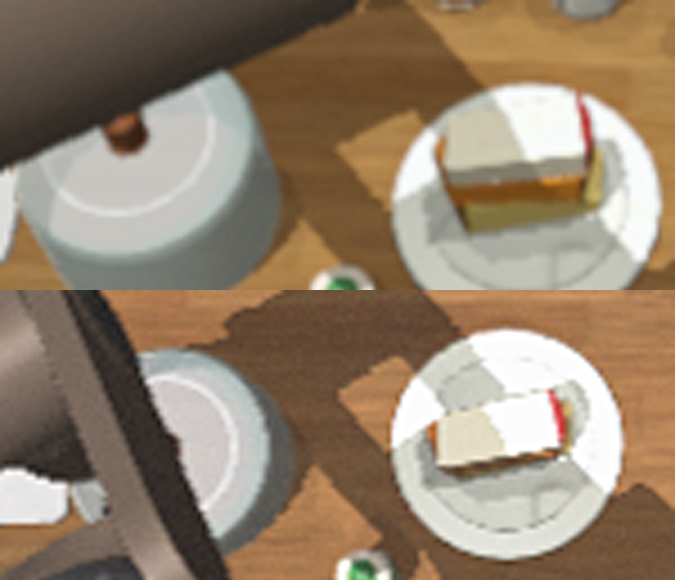

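The pile stands square and level on the board, with ivory on orange on straw, all near the centre (top panel (515,165), lower panel (500,432)). Ten pictures are used, so I go on by numbers and lower onto the knob.

Call:
{"op": "move_arm", "data": {
  "deltas": [
    [-0.8, [0, 0.1, -0.9], [0, 0, 0]],
    [-0.8, [0, 0, -0.9], [0, 0, 0]],
    [-0.8, [0, 0, -0.8], [0, 0, 0]],
    [-0.8, [0, 0, -0.6], [0, 0, 0]],
    [-0.8, [0, 0, -0.15], [0, 0, 0]]
  ]
}}

```text
time_s: 17.0
position: [0.4897, 0.3263, 0.1312]
tool_rot: [1.996, 2.424, -0.004]
force: [-0.1, 1.2, -0.2]
finger_gap: 0.896
grip_force: 0.0
```

Call:
{"op": "move_arm", "data": {
  "deltas": [
    [0, [0, 0, 0], [0, 0, 0]],
    [0.2, [0, 0, 0], [0, 0, 0]],
    [1, [0, 0, 0], [0, 0, 0]],
    [1, [0, 0, 0], [0, 0, 0]],
    [1, [0, 0, 0], [0, 0, 0]]
  ],
  "squeeze": 25
}}

```text
time_s: 17.5
position: [0.491, 0.3271, 0.1323]
tool_rot: [1.995, 2.424, 0.001]
force: [4.1, -0.2, 7.2]
finger_gap: 0.346
grip_force: 27.3
```

Call:
{"op": "move_arm", "data": {
  "deltas": [
    [1, [0.05, 0, 0.04], [0, 0, 0]],
    [1, [0, 0, 0.2], [0, 0, 0]],
    [1, [0, 0, 0.4], [0, 0, 0]],
    [1, [0, 0, 0.7], [0, 0, 0]],
    [1, [0, 0, 0.9], [0, 0, 0]]
  ],
  "squeeze": 45
}}

```text
time_s: 18.0
position: [0.4905, 0.3262, 0.1877]
tool_rot: [1.996, 2.425, -0.005]
force: [0.8, 0.9, -5.6]
finger_gap: 0.339
grip_force: 45.1
```

Call:
{"op": "move_arm", "data": {
  "deltas": [
    [1, [0, 0, 1], [0, 0, 0]],
    [1, [0, 0, 1], [0, 0, 0]],
    [1, [0, 0, 1], [0, 0, 0]],
    [1, [0, 0, 0.8], [0, 0, 0]],
    [1, [0, 0, 0.2], [0, 0, 0]]
  ]
}}

```text
time_s: 18.5
position: [0.4919, 0.3271, 0.29]
tool_rot: [1.995, 2.423, 0.003]
force: [1.1, -0.1, -5.8]
finger_gap: 0.345
grip_force: 45.1
```

```bash
python3 - <<'E'
from m import *
from g import *
# bell centre minus TCP, from knob estimate; target bell at board centre
go([.5005,.0555,.285],PI);s=r.sense();print(s['force'],s['ft_torque'])
T=snap('top','6');S=snap('side','6')
for n,c in(('top',T),('side',S)):
    h=cv2.cvtColor(c['color'],cv2.COLOR_RGB2HSV).astype(int)
    ce,a,cn=blob(masks(c,n)['board'],B[n]['board']);w=onz(c,cv2.convexHull(cn).reshape(-1,2),.014);print(n,a,cv2.minEnclosingCircle(w[:,:2].astype(np.float32)*1000))
E
```

```text
t 18.5 shift units [  0.35 -10.86  -0.2 ] (max 10.9 ) turn units [ 0.    0.04 -0.03]
[ 1.14611081 -0.12072496 -5.83750835] [ 0.05890265 -0.05882099 -0.01389198]
top 1866 ((501.822998046875, 55.2246208190918), 99.93910217285156)
side 1985 ((501.0225524902344, 56.45610427856445), 101.05011749267578)
```

Call:
{"op": "move_arm", "data": {
  "deltas": [
    [1, [0.03, -0.5, 0], [0, 0, 0]],
    [1, [0.03, -0.9, 0], [0, 0, 0]],
    [1, [0.03, -0.9, 0], [0, 0, 0]],
    [1, [0.03, -0.9, 0], [0, 0, 0]],
    [1, [0.03, -0.9, 0], [0, 0, 0]]
  ]
}}

```text
time_s: 19.1
position: [0.4941, 0.2224, 0.2859]
tool_rot: [1.996, 2.425, -0.005]
force: [0.1, -0.5, -5.2]
finger_gap: 0.341
grip_force: 45.1
```

Call:
{"op": "move_arm", "data": {
  "deltas": [
    [1, [0.03, -0.9, 0], [0, 0, 0]],
    [1, [0.03, -0.9, 0], [0, 0, 0]],
    [1, [0.03, -0.9, 0], [0, 0, 0]],
    [1, [0.03, -0.9, 0], [0, 0, 0]],
    [1, [0.03, -0.9, 0], [0, 0, 0]]
  ]
}}

```text
time_s: 19.6
position: [0.4977, 0.11, 0.286]
tool_rot: [1.997, 2.425, -0.005]
force: [1.1, -0.4, -5.1]
finger_gap: 0.341
grip_force: 45.1
```

Call:
{"op": "move_arm", "data": {
  "deltas": [
    [1, [0.03, -0.9, 0], [0, 0, 0]],
    [1, [0.03, -0.9, 0], [0, 0, 0]],
    [1, [0.02, -0.4, 0], [0, 0, 0]],
    [1, [0, 0, 0], [0, 0, 0]],
    [1, [0, 0, 0], [0, 0, 0]]
  ]
}}

```text
time_s: 20.1
position: [0.5003, 0.0568, 0.2868]
tool_rot: [1.997, 2.424, -0.003]
force: [0.7, 0.7, -4.8]
finger_gap: 0.34
grip_force: 45.1
```

```bash
python3 - <<'E'
from g import *
go([.501,.055,.146],PI);S=snap('side','7');T=snap('top','7')
# bell rim low edge against board: sample rows down through the bell centre column
h=cv2.cvtColor(S['color'],cv2.COLOR_RGB2HSV)
print(proj(S,[[.5,.056,.155],[.412,.056,.155],[.5,.144,.155],[.5,-.032,.155]]).round(1),'top',proj(T,[[.5,.056,.155],[.412,.056,.155],[.5,.144,.155],[.5,-.032,.155]]).round(1))
for v in(235,245): print(v,[f'{u}:{h[v,u,1]},{h[v,u,2]}' for u in list(range(258,276))+list(range(322,342))])
h=cv2.cvtColor(T['color'],cv2.COLOR_RGB2HSV)
for v in(210,216): print(v,[f'{u}:{h[v,u,1]},{h[v,u,2]}' for u in list(range(266,284))+list(range(316,336))])
E
```

```text
t 20.1 shift units [ 0.03 -0.07 -5.63] (max 5.6 ) turn units [ 0.02 -0.01 -0.02]
[[299.3 235.1]
 [297.3 261. ]
 [271.1 234.3]
 [327.5 235.8]] top [[300.2 215.1]
 [300.5 239.9]
 [275.5 215.6]
 [324.9 214.6]]
235 ['258:63,138', '259:61,138', '260:61,138', '261:63,138', '262:63,138', '263:60,137', '264:63,138', '265:61,138', '266:62,136', '267:61,137', '268:60,137', '269:61,137', '270:60,137', '271:61,137', '272:61,137', '273:63,137', '274:62,136', '275:61,137', '322:64,112', '323:65,126', '324:68,112', '325:59,87', '326:19,53', '327:14,37', '328:126,77', '329:150,112', '330:147,118', '331:147,118', '332:146,119', '333:149,118', '334:148,119', '335:148,119', '336:151,118', '337:151,118', '338:149,116', '339:146,115', '340:144,115', '341:149,115']
245 ['258:65,125', '259:63,125', '260:64,124', '261:64,124', '262:67,125', '263:65,125', '264:65,125', '265:66,124', '266:64,124', '267:67,125', '268:65,126', '269:65,125', '270:63,125', '271:65,125', '272:65,125', '273:63,125', '274:66,124', '275:64,124', '322:64,99', '323:64,116', '324:67,107', '325:58,84', '326:20,51', '327:6,46', '328:24,10
[... 566 characters left out ...]
0,172', '325:11,210', '326:25,175', '327:126,107', '328:131,101', '329:123,108', '330:142,106', '331:124,105', '332:123,104', '333:125,110', '334:124,109', '335:138,157']
216 ['266:55,56', '267:56,55', '268:60,51', '269:64,56', '270:80,64', '271:112,112', '272:48,142', '273:11,144', '274:3,160', '275:7,186', '276:28,231', '277:0,255', '278:0,255', '279:0,255', '280:0,255', '281:0,255', '282:0,255', '283:2,223', '316:65,122', '317:61,126', '318:58,123', '319:66,120', '320:76,111', '321:13,196', '322:20,203', '323:12,149', '324:13,172', '325:12,189', '326:13,194', '327:21,161', '328:78,111', '329:130,94', '330:125,104', '331:119,109', '332:125,106', '333:133,157', '334:132,191', '335:132,147']
```

Call:
{"op": "move_arm", "data": {
  "deltas": [
    [1, [0.02, -0.06, -0.4], [0, 0, 0]],
    [1, [0, 0, -0.4], [0, 0, 0]],
    [1, [0, 0, -0.4], [0, 0, 0]],
    [1, [0, 0, -0.4], [0, 0, 0]],
    [1, [0, 0, 0], [0, 0, 0]]
  ]
}}

```text
time_s: 20.7
position: [0.5002, 0.0552, 0.2455]
tool_rot: [-1.996, -2.425, 0.005]
force: [-0.1, 0.4, -5.2]
finger_gap: 0.337
grip_force: 45.2
```

Call:
{"op": "move_arm", "data": {
  "deltas": [
    [1, [0, 0, -0.4], [0, 0, 0]],
    [1, [0, 0, -0.5], [0, 0, 0]],
    [1, [0, 0, -0.5], [0, 0, 0]],
    [1, [0, 0, -0.4], [0, 0, 0]],
    [1, [0, 0, 0], [0, 0, 0]]
  ]
}}

```text
time_s: 21.2
position: [0.5003, 0.0551, 0.2006]
tool_rot: [-1.997, -2.425, 0.005]
force: [0.0, 0.5, -5.3]
finger_gap: 0.344
grip_force: 45.2
```

Call:
{"op": "move_arm", "data": {
  "deltas": [
    [1, [0, 0, -0.4], [0, 0, 0]],
    [1, [0, 0, -0.4], [0, 0, 0]],
    [1, [0, 0, -0.3], [0, 0, 0]],
    [1, [0, 0, -0.1], [0, 0, 0]],
    [1, [0, 0, 0], [0, 0, 0]]
  ]
}}

```text
time_s: 21.7
position: [0.501, 0.0552, 0.1719]
tool_rot: [1.996, 2.425, -0.003]
force: [-0.4, -0.7, -5.1]
finger_gap: 0.34
grip_force: 45.2
```

Call:
{"op": "move_arm", "data": {
  "deltas": [
    [1, [0, 0, -0.3], [0, 0, 0]],
    [1, [0, 0, -0.2], [0, 0, 0]],
    [1, [0, 0, 0], [0, 0, 0]]
  ]
}}

```text
time_s: 22.0
position: [0.5008, 0.0551, 0.1591]
tool_rot: [1.996, 2.425, -0.003]
force: [0.3, 0.7, -5.1]
finger_gap: 0.341
grip_force: 45.2
```

Call:
{"op": "move_arm", "data": {
  "deltas": [
    [1, [0, 0, -0.1], [0, 0, 0]],
    [1, [0, 0, -0.1], [0, 0, 0]],
    [1, [0, 0, 0], [0, 0, 0]]
  ]
}}

```text
time_s: 22.3
position: [0.5011, 0.0551, 0.1546]
tool_rot: [1.996, 2.424, -0.002]
force: [1.0, 0.1, -5.2]
finger_gap: 0.339
grip_force: 45.2
```

Call:
{"op": "move_arm", "data": {
  "deltas": [
    [1, [0, 0, -0.08], [0, 0, 0]],
    [1, [0, 0, 0], [0, 0, 0]]
  ]
}}

```text
time_s: 22.5
position: [0.5012, 0.0551, 0.1527]
tool_rot: [1.996, 2.424, -0.002]
force: [-0.0, 1.3, -4.4]
finger_gap: 0.337
grip_force: 45.2
```

Call:
{"op": "move_arm", "data": {
  "deltas": [
    [1, [0, 0, -0.05], [0, 0, 0]],
    [1, [0, 0, -0.05], [0, 0, 0]],
    [1, [0, 0, 0], [0, 0, 0]]
  ]
}}

```text
time_s: 22.8
position: [0.5012, 0.0551, 0.1502]
tool_rot: [1.996, 2.424, -0.002]
force: [0.0, 0.3, -6.3]
finger_gap: 0.34
grip_force: 45.2
```

Call:
{"op": "move_arm", "data": {
  "deltas": [
    [1, [0, 0, -0.05], [0, 0, 0]],
    [1, [0, 0, 0], [0, 0, 0]]
  ]
}}

```text
time_s: 23.0
position: [0.5011, 0.0552, 0.1489]
tool_rot: [1.996, 2.424, -0.002]
force: [0.2, 0.0, -4.4]
finger_gap: 0.339
grip_force: 45.2
```

Past the disc's height with no contact. Final millimetres.

Call:
{"op": "move_arm", "data": {
  "deltas": [
    [1, [0, 0, -0.04], [0, 0, 0]],
    [1, [0, 0, 0], [0, 0, 0]]
  ]
}}

```text
time_s: 23.2
position: [0.5012, 0.0552, 0.1479]
tool_rot: [1.996, 2.424, -0.002]
force: [0.7, 0.1, -4.9]
finger_gap: 0.338
grip_force: 45.2
```

Call:
{"op": "move_arm", "data": {
  "deltas": [
    [1, [0, 0, -0.04], [0, 0, 0]],
    [1, [0, 0, 0], [0, 0, 0]]
  ]
}}

```text
time_s: 23.4
position: [0.5012, 0.0551, 0.1469]
tool_rot: [1.996, 2.424, -0.002]
force: [-0.0, -1.1, -3.9]
finger_gap: 0.341
grip_force: 45.2
```

Call:
{"op": "move_arm", "data": {
  "deltas": [
    [1, [0, 0, -0.03], [0, 0, 0]],
    [1, [0, 0, 0], [0, 0, 0]]
  ]
}}

```text
time_s: 23.6
position: [0.5016, 0.0551, 0.1465]
tool_rot: [1.995, 2.424, -0.001]
force: [1.6, -0.6, -1.3]
finger_gap: 0.34
grip_force: 45.6
```

Call:
{"op": "move_arm", "data": {
  "deltas": [
    [1, [0, 0, -0.02], [0, 0, 0]],
    [1, [0, 0, 0], [0, 0, 0]]
  ]
}}

```text
time_s: 23.8
position: [0.5018, 0.0551, 0.1463]
tool_rot: [1.995, 2.424, -0.001]
force: [-0.3, -1.8, 5.8]
finger_gap: 0.342
grip_force: 46.3
```

The rim is seated: contact came at the expected height of 0.1465. Releasing.

Call:
{"op": "move_arm", "data": {
  "deltas": [
    [0.2, [0, 0, 0], [0, 0, 0]],
    [0, [0, 0, 0], [0, 0, 0]],
    [-0.5, [0, 0, 0], [0, 0, 0]],
    [-0.8, [0, 0, 0], [0, 0, 0]],
    [-0.8, [0, 0, 0], [0, 0, 0]]
  ]
}}

```text
time_s: 24.3
position: [0.5012, 0.0552, 0.1458]
tool_rot: [1.996, 2.424, -0.002]
force: [-0.2, 0.6, 0.9]
finger_gap: 0.894
grip_force: 0.0
```

Call:
{"op": "move_arm", "data": {
  "deltas": [
    [-0.8, [0, 0, 0.3], [0, 0, 0]],
    [-0.8, [0, 0, 0.8], [0, 0, 0]],
    [-0.8, [0, 0, 1], [0, 0, 0]],
    [-0.8, [0, 0, 1], [0, 0, 0]],
    [-0.8, [0, 0, 1], [0, 0, 0]]
  ]
}}

```text
time_s: 24.8
position: [0.5011, 0.0551, 0.2499]
tool_rot: [1.996, 2.424, -0.002]
force: [1.1, 0.1, -0.4]
finger_gap: 0.901
grip_force: 0.0
```

Call:
{"op": "move_arm", "data": {
  "deltas": [
    [-0.8, [0, 0.9, 0], [0, 0, 0]],
    [-0.8, [0, 0.9, 0], [0, 0, 0]],
    [-0.8, [0, 0.9, 0], [0, 0, 0]],
    [-0.8, [0, 0.9, 0], [0, 0, 0]],
    [-0.8, [0, 0.9, 0], [0, 0, 0]]
  ]
}}

```text
time_s: 25.3
position: [0.5011, 0.1686, 0.2489]
tool_rot: [1.996, 2.424, -0.001]
force: [0.4, -0.6, 0.2]
finger_gap: 0.898
grip_force: 0.0
```

Call:
{"op": "move_arm", "data": {
  "deltas": [
    [-0.8, [0, 0.9, 0], [0, 0, 0]],
    [-0.8, [0, 0.9, 0], [0, 0, 0]],
    [-0.8, [0, 0.9, 0], [0, 0, 0]],
    [-0.8, [0, 0, 0], [0, 0, 0]],
    [-0.8, [0, 0, 0], [0, 0, 0]]
  ]
}}

```text
time_s: 25.8
position: [0.501, 0.2353, 0.2486]
tool_rot: [1.994, 2.425, -0.002]
force: [-0.1, -0.9, -0.2]
finger_gap: 0.902
grip_force: 0.0
```

```bash
python3 - <<'E'
from m import *
from plant import r
C={'side':snap('side','9'),'top':snap('top','9')};M={}
for n,c in C.items():
    h=cv2.cvtColor(c['color'],cv2.COLOR_RGB2HSV).astype(int);mk=((h[...,0]<=14)|(h[...,0]>172))&(h[...,1]>90)&(h[...,2]<165)
    u,v=proj(c,[.501,.056,.160])[0].astype(int);M[n]=blob(mk,(u-8,v-8,u+9,v+9));print(n,(u,v),M[n][0],M[n][1],onz(c,M[n][0],.162)[0].round(4))
print(tri(C['side'],M['side'][0],C['top'],M['top'][0]));print(r.sense()['force'])
E
```

```text
side (np.int64(299), np.int64(234)) [298.07317073 234.6097561 ] 82 [0.4978 0.0592 0.162 ]
top (np.int64(300), np.int64(214)) [299.64 214.58] 50 [0.5012 0.0576 0.162 ]
(array([0.50188345, 0.05897207, 0.15449887]), np.float64(0.001913020041700282))
[-0.0971258  -0.15021925  0.78740558]
```

The knob now triangulates 14 mm higher than on the worktop, at the board's centre, so the bell is fully down and upright.

```bash
python3 -c "
from plant import r
print(r.job_done())"
```

```text
the job is handed in; nothing more can be done
None
```

The orange and ivory cuts are stacked on the straw cut, with the top looking level, and the bell is fully down on the board at its centre; I've handed the job in at about 26 s, but no verdict came back.

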